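Swap the sample jar wedged between the reagent bottles

TASK

The round jar sits down in the bottle rack, wedged between two tall bottles: first stand both bottles on the steel tray, then put the round jar upright on the middle of the balance's pan, and set the square jar, which waits in front of the rack, into the middle of the rack where the round one was. Then stand each bottle back in the rack at the end it came from, with everything upright and the beaker and the conical flask left alone.

Things in the scene. Friction and masses are not known exactly. Their poses are not given: they have to be found in the camera images.
- rack: Fixed open-topped aluminium trough, 74 x 210 x 60 mm high; inside 64 x 200 mm, walls 5 mm, floor 6 mm thick. Origin: centre of the underside; z up, y along its length. Its middle (y = 0) holds the round jar at first; a bottle stands about 62 mm to each side (which one varies). Beside a jar fingers fit only along the trough, once the bottles are out, not across it.
- tray: Fixed shallow stainless steel tray, 200 (its x) x 120 (its y) mm, rim 12 mm high, walls and floor 3 mm thick; side area for the two bottles. Origin: centre of the underside, z up. The tray and the balance are one to the left, the other to the right of the robot.
- pan (a point): Centre of the top face of the balance's round steel pan, diameter 112 mm, 60 mm above the table; z up. The white balance (200 x 150 mm, 50 mm high, fixed) extends 70 mm beyond it along its +x and 130 mm along -x, where its black display is.
- roundbottle: Loose round amber glass bottle with a paper label and a narrow black cap, about 0.3 kg: diameter 54 mm from the foot up to 108 mm, then a shoulder and the cap (29 mm), 150 mm tall in all. Origin: centre of its underside, z up its axis. Starts in the rack on the floor.
- squarebottle: Loose square white plastic bottle with a grey cap, about 0.3 kg: 50 x 50 mm (its x and y) up to 108 mm, then a shoulder and the cap (38 mm), 140 mm tall in all. Origin: centre of its underside, z up. Starts in the rack on the floor, nearly in line with the rack.
- roundjar: Loose squat round amber jar with a black lid, about 0.12 kg: diameter 50 mm, 44 mm tall. Origin: centre of its underside, z up. Starts in the middle of the rack on its floor, its top 10 mm below the rim.
- squarejar: Loose squat square glass jar with a white lid, about 0.12 kg: 46 x 46 mm (its x and y), 44 mm tall. Origin: centre of its underside, z up. Starts on the table between the robot and the rack.
- beaker: Bystander: loose empty glass beaker, rim diameter 68 mm, 85 mm tall. Origin: centre of its underside. Leave alone.
- flask: Bystander: loose conical glass flask, foot diameter 72 mm, 104 mm tall. Origin: centre of its underside. Leave alone.
There are look-alikes about, which are no part of the job. Several things have the shape of the roundjar; the one meant has the colours described above. What is shaped like the squarejar but turquoise is not meant.

How it is judged (in metres and radians):
On the way, in this order (a step that is already met when the one before it is completed fails the run):
1. both bottles stand upright on the steel tray (x of roundbottle in the frame of tray between -0.1 and 0.1 m and y of roundbottle in the frame of tray between -0.06 and 0.06 m and z of roundbottle in the frame of tray between -0.005 and 0.009 m and angle between each of roundbottle, squarebottle's own z axis and vertical below 0.15 rad and x of squarebottle in the frame of tray between -0.1 and 0.1 m and y of squarebottle in the frame of tray between -0.06 and 0.06 m and z of squarebottle in the frame of tray between -0.005 and 0.009 m), for 0.2 s.
2. the round jar stands on the balance pan while both bottles are on the tray (all of step 1 and horizontal distance between roundjar and pan below 0.028 m and z of roundjar in the frame of pan between -0.005 and 0.006 m and angle between roundjar's own z axis and vertical below 0.15 rad), for 0.2 s.
3. the square jar stands on the rack's floor in its middle while both bottles are on the tray (all of step 1 and x of squarejar in the frame of rack between -0.02 and 0.02 m and y of squarejar in the frame of rack between -0.016 and 0.016 m and z of squarejar in the frame of rack between 0 and 0.012 m and angle between squarejar's own z axis and vertical below 0.15 rad), for 0.2 s.
At the end, for the whole second after the job is handed in: The round jar stands upright on the balance pan, its centre within 28 mm of the pan's; the square jar stands upright on the rack's floor within 16 mm of the rack's middle; each bottle stands upright on the rack's floor within 20 mm of where it started; all at rest (horizontal distance between roundjar and pan below 0.028 m and z of roundjar in the frame of pan between -0.005 and 0.006 m and angle between each of roundjar, squarejar, roundbottle, squarebottle's own z axis and vertical below 0.15 rad and x of squarejar in the frame of rack between -0.02 and 0.02 m and y of squarejar in the frame of rack between -0.016 and 0.016 m and z of squarejar in the frame of rack between 0 and 0.012 m and distance of each of roundbottle, squarebottle from where it was at the start of the episode below 0.02 m and z of roundbottle in the frame of rack between 0 and 0.012 m and z of squarebottle in the frame of rack between 0 and 0.012 m and linear speed of each of roundbottle, squarebottle, roundjar, squarejar below 0.02 m/s and angular speed of each of roundbottle, squarebottle, roundjar, squarejar below 0.3 rad/s); the robot touches nothing.
It fails at once if the beaker or the flask is moved more than 30 mm or tipped (distance of any of beaker, flask from where it was at the start of the episode above 0.03 m or angle between any of beaker, flask's own z axis and vertical above 0.4 rad).
It fails at once if a bottle or jar is tipped over (angle between any of roundbottle, squarebottle, roundjar, squarejar's own z axis and vertical above 0.9 rad).
It also fails if it takes over 138 s, if anything falls off the work surface, if the arm or the gripper's body presses on something with over 40 N, if the wrist force passes 120 N, or if a joint passes its speed limit or range.

ROBOT

A 6-joint arm with a two-finger parallel gripper is mounted at the origin on the work surface. World frame = base frame: x ahead of the robot, y to its left, z up, the work surface at z = 0. Lengths are in mm, angles in rad, forces in N, time in s.
With the tool pointing down it reaches from about 350 to 875 mm from the base axis. Payload 4.2 kg.
Tool frame: the origin (TCP) lies midway between the tips of the shut fingers; the grasp point (between the pads) lies 19 mm behind it (arm.hold_point_z is the distance from the TCP to the grasp point, in mm); z points along the fingers, y is the line along which they close (so a half turn about z gives the same grasp; the last joint's range is limited). The gripper opens to 85 mm and grips with 20 to 120 N. Pads are 22 mm wide; open, the fingers measure 114 mm over their backs; the gripper's body (76 mm by 85 mm) begins 54 mm behind the grasp point. The pads swing forward as they close: fully open they stand 13 mm farther back than shut.
Start: joints at [-0.885, 0.385, 0.008, 0, -1.194, -0.259], TCP at [258.737, -568.906, 231.312] pointing down, gripper open.
Joint ranges: [-3.14, 3.14], [-1.21, 2.06], [-1.07, 1.41], [-3.16, 2.05], [-2.99, -0.16], [-3.1, 3.1]. Speed limits (rad/s): [2.79, 2.79, 3.14, 3.14, 3.14, 3.14].

INTERFACE

Orientations are given as a unit quaternion [x, y, z, w].
In Python, from bench import arm, vision gives the robot as it stands. The module is installed in compiled form; this text tells all that it offers.
- The arm moves only by the tool servo_tool, never from a script. Its argument "plan" is a list of rows, each a list of 7 numbers: the shift along the world's x, y, z each as a share of 300 mm, from -1 to 1, then the turn, a rotation vector about the world's x, y, z each as a share of 2 rad, from -1 to 1, then the opening, from 0 (shut) to 1 (fully open). A call has 1 to 20 rows; each row shifts and turns the commanded pose from where the row before left it; what a row does not reach is not made up. A row lasts 1/8 s, in which the tool goes at most 62.5 mm and 10.7 degrees, less where a joint would pass 70% of its speed; a pose out of reach is approached as far as the arm can. A call with a number of a shift or a turn outside -1 to 1 is refused whole. A call with a gripper value outside its range is refused whole. The fingers move at their own pace and stop on an object; the grip force is fixed at half the most. Time passes only in rows, so rows that do not move let the fingers close. It gives the time, the measured TCP pose, the force, the opening and the grip force at its end, in the units of the state.
- arm.read_state(): the state, without advancing time (a new reading comes with each control period).
- vision.get_image(name): name is "side" or "top" or "wrist"; returns a dict with "image" (480x640x3 uint8, red, green, blue), "z_map" (480x640 float32, mm along the optical axis (not along the pixel's ray), 0 where there is no reading), "K" (3x3 intrinsics, pixels), "D" ([k1, k2, p1, p2, k3] as OpenCV has them; the pictures are not rectified), "world_to_cam" (4x4, takes a point from world to camera coordinates); the wrist camera has in their place "mount" (4x4, takes a point from camera to tool coordinates, whose origin is the TCP and whose axes are the flange's). Camera axes: x right, y down, z forward; pixel columns grow to the right and rows downward; lengths in mm; the calibration is good to about 2 mm. A picture is of the moment at which its call begins: read the wrist's pose just before it.
- arm.job_done(): hands the job in; it is judged then, once.
The state is a dict: "clock": time; "joints": joint angles; "joint_vel": joint speeds; "joint_efforts": joint torques, N m; "position": TCP position; "ee_rot": TCP orientation; "contact_force": force on the tool from outside, world axes, zero at the start; "wrist_torque": the same for the moment, N m; "gripper_width": finger opening in mm; "grasp_force": force on a finger pad.
Only numpy, scipy, OpenCV 4.12 (cv2) and the standard library are available. Lean on these libraries where they do the work, as an engineer would, in place of code of your own. Each camera call takes 0.05 s, during which the arm holds its last target. There are 200 camera calls.

## Working session

There is one attempt and no reset: what is moved stays moved. The work goes in short steps, Python scripts to look and compute and a tool call to move; the robot and the scene stay as the last step left them, time stands still between calls to the robot, and variables do not carry over. Pictures are saved under pics/ and viewed, at most 14 in all, crops included, and the job is handed in when it is done.

Besides the shell and the picture viewer there is one more tool, called by a JSON object that holds its "op" and its "data". servo_tool: Moves the arm, as the interface text tells. Its arguments: {"type":"object","properties":{"plan":{"type":"array"}},"required":["plan"]}

```bash
mkdir -p pics
cat > h.py <<'E'
import numpy as np, cv2
from scipy.spatial.transform import Rotation as R
from bench import arm, vision
def grab(n):
    s=arm.read_state(); d=vision.get_image(n)
    if n=='wrist':
        T=np.eye(4); T[:3,:3]=R.from_quat(s['ee_rot']).as_matrix(); T[:3,3]=s['position']; d['c2w']=T@d['mount']
    else: d['c2w']=np.linalg.inv(d['world_to_cam'])
    return d
def rays(d,px):
    u=cv2.undistortPoints(np.array(px,float).reshape(-1,1,2),d['K'],d['D'])[:,0]
    return np.c_[u,np.ones(len(u))]
def cloud(d):
    v,u=np.mgrid[:480,:640]; r=rays(d,np.stack([u,v],-1).reshape(-1,2))
    p=r*d['z_map'].reshape(-1,1); w=p@d['c2w'][:3,:3].T+d['c2w'][:3,3]
    w[d['z_map'].ravel()<=0]=np.nan
    return w.reshape(480,640,3)
def plane(d,px,z):
    r=rays(d,px)@d['c2w'][:3,:3].T; o=d['c2w'][:3,3]
    return o+r*((z-o[2])/r[:,2])[:,None]
E
python3 - <<'E'
from h import *
import pickle
for n in ['top','side','wrist']:
    d=grab(n); cv2.imwrite(f'pics/{n}0.png',d['image'][...,::-1]); pickle.dump(d,open(n+'0.pkl','wb'))
    print(n,d['c2w'].round(2).tolist(),d['K'][0,0])
print(arm.read_state(),arm.hold_point_z)
E
```

```text
top [[-0.02, -0.99, 0.14, 426.57], [-1.0, 0.02, 0.01, 1.73], [-0.01, -0.14, -0.99, 1094.37], [0.0, 0.0, 0.0, 1.0]] 587.005182808622
side [[-0.93, -0.27, 0.26, 308.26], [-0.37, 0.69, -0.63, 652.12], [-0.01, -0.68, -0.73, 826.61], [0.0, 0.0, 0.0, 1.0]] 476.46473374324717
wrist [[-0.41, 0.87, 0.26, 192.89], [0.91, 0.4, 0.12, -599.67], [0.0, 0.29, -0.96, 372.32], [0.0, 0.0, 0.0, 1.0]] 382.2549319978556
{'clock': 0.15, 'joints': array([-8.85435103e-01,  3.85335640e-01,  6.95423755e-03, -3.83584867e-04,
       -1.19399282e+00, -2.58612074e-01]), 'joint_vel': array([-2.20811288e-05, -7.70103994e-04,  3.69880394e-03,  3.02196077e-03,
       -3.22412727e-04,  1.64467805e-04]), 'joint_efforts': array([ 6.86878248e-04, -3.92680514e+01,  1.88582218e+01,  4.18870747e+00,
       -3.43994900e-03, -6.43531223e-06]), 'position': array([ 258.54352495, -568.53495004,  230.50059942]), 'ee_rot': array([-2.11689968e-01,  9.77336535e-01,  7.83746086e-04, -1.99910610e-04]), 'contact_force': array([-0.31770467,  0.05976911, -0.07640274]), 'wrist_torque': array([-0.01578329, -0.0009083 ,  0.00564468]), 'grasp_force': 0.0, 'gripper_width': 85.08282535135207} 18.700000000000003
```

View pics/top0.png

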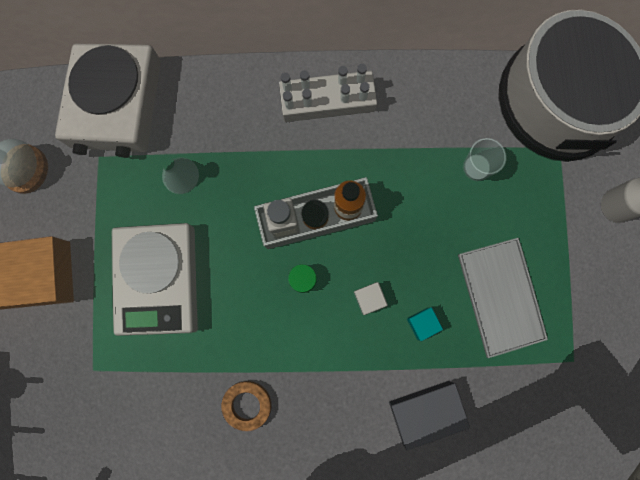

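View pics/side0.png

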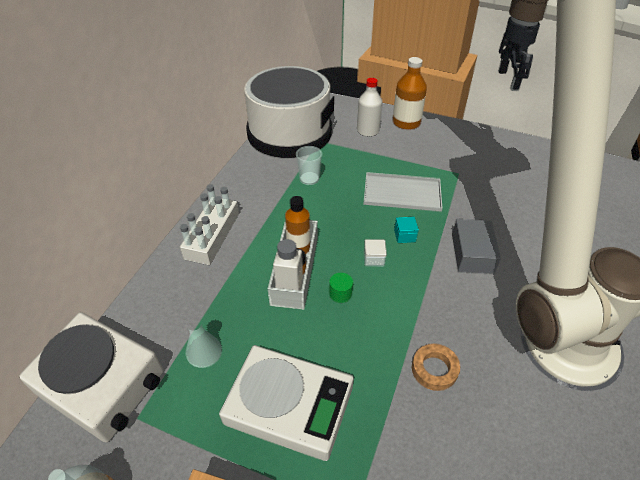

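The top picture (up = +x, left = +y) shows the rack at about (315,212). The square bottle is at its left end (279,212), the round bottle at its right (349,197), and the round jar between them. The pan is at (150,262), the tray at (503,297) and the white square jar at (371,298). The side view confirms this, and the green and turquoise jars are decoys.

```bash
cat > m.py <<'E'
from h import *
import pickle
def rect(P): 
    r=cv2.minAreaRect(P[:,:2].astype(np.float32)); return np.round(r[0],1),np.round(r[1],1),round(r[2],1)
if __name__=='__main__':
    d=pickle.load(open('top0.pkl','rb')); C=cloud(d); hsv=cv2.cvtColor(d['image'],cv2.COLOR_RGB2HSV)
    def sel(x0,x1,y0,y1,za,zb):
        Q=C[y0:y1,x0:x1].reshape(-1,3); return Q[(Q[:,2]>za)&(Q[:,2]<zb)]
    print('green mat z',np.nanmedian(C[310:340,220:280,2]))
    for n,a in dict(rack=(245,390,170,255,52,66),tray=(450,560,230,365,7,16),trayall=(450,560,230,365,2,16),sqbody=(255,305,185,245,100,112),sqcap=(255,305,185,245,133,146),rbcap=(325,375,165,225,143,156),rbsh=(325,375,165,225,112,140),rj=(298,332,195,232,44,56),sj=(350,392,278,318,39,49),green=(280,325,258,296,39,49),turq=(400,450,300,345,39,49),pan=(105,200,225,298,56,66),bal=(100,205,215,340,45,66),flask=(160,225,150,200,20,120),beaker=(450,520,130,190,20,120)).items():
        P=sel(*a); print(n,len(P),*(rect(P) if len(P)>3 else ()),'zmed',np.median(P[:,2]).round(1) if len(P) else '', P[:,:2].mean(0).round(1) if len(P) else '')
    # colour contours on planes
    def cont(n,m,x0,x1,y0,y1,z):
        mm=np.zeros((480,640),np.uint8); mm[y0:y1,x0:x1]=m[y0:y1,x0:x1]
        c=max(cv2.findContours(mm,cv2.RETR_EXTERNAL,cv2.CHAIN_APPROX_NONE)[0],key=cv2.contourArea)
        P=plane(d,c[:,0],z); k,rr=cv2.minEnclosingCircle(P[:,:2].astype(np.float32)); print(n,'circ',np.round(k,1),round(rr,1),*rect(P))
    V=hsv[...,2]; S=hsv[...,1]
    cont('rj',((V<60)).astype(np.uint8),300,331,199,229,50)
    cont('sj',((S<60)&(V>150)).astype(np.uint8),350,392,278,318,44)
    cont('rbcap',(V<60).astype(np.uint8),335,365,178,205,156)
    cont('tray',((S<60)&(V>90)).astype(np.uint8),450,558,230,362,12)
    v=d['image'].astype(int); print(V[262,150],V[262,205-10],V[230,120],V[290,115])
    cont('panc',((V<205)&(S<60)).astype(np.uint8),114,190,228,300,60)
E
python3 m.py; python3 -c "
import cv2;a=cv2.imread('pics/top0.png');cv2.imwrite('pics/c1.png',cv2.resize(a[165:265,240:400],None,fx=5,fy=5,interpolation=2))"
```

```text
green mat z 0.5653923447498528
rack 959 [608.2  26.2] [ 75.  209.4] 13.9 zmed 58.7 [601.6  22.8]
tray 752 [ 444.7 -329.6] [196.6 246.3] 84.4 zmed 10.8 [ 445.  -321.9]
trayall 6193 [ 449.  -328.8] [217.  256.2] 87.4 zmed 3.5 [ 445.7 -324.1]
sqbody 145 [594.7  85.1] [50.6 50.1] 11.9 zmed 109.8 [586.6  81.1]
sqcap 286 [594.1  85. ] [37.4 36.2] 87.9 zmed 144.6 [592.9  84.8]
rbcap 168 [624.6 -33.5] [26.6 28.1] 88.9 zmed 154.1 [623.4 -33.4]
rbsh 455 [624.7 -33.9] [51.6 51.6] 56.6 zmed 118.8 [619.1 -32.6]
rj 603 [605.8  28.1] [59.6 67.9] 89.4 zmed 49.5 [606.6  28.2]
sj 659 [450.8 -69. ] [46.5 46.1] 20.4 zmed 43.4 [450.6 -68.7]
green 593 [489.4  51.9] [48.7 48.7] 32.6 zmed 43.5 [489.5  51.7]
turq 660 [ 402.5 -166.8] [47.3 47.2] 26.0 zmed 43.6 [ 402.4 -167.2]
pan 2774 [520.2 330.9] [111.2 111. ] 88.9 zmed 59.5 [520.1 329.7]
bal 8366 [490.5 328.3] [200.2 150.2] 2.8 zmed 51.4 [489.6 325.9]
flask 725 [687.1 283.7] [54.2 60.8] 40.9 zmed 44.5 [684.3 279.5]
beaker 985 [ 711.5 -316.7] [ 66.4 134.5] 22.2 zmed 60.9 [ 702.6 -290. ]
rj circ [607.2  32.6] 32.4 [604.7  28.9] [50.8 53.1] 88.9
sj circ [451.2 -69. ] 29.2 [451.  -68.9] [43.4 43.1] 20.3
rbcap circ [622.4 -34. ] 15.8 [622.6 -34.1] [27.8 30. ] 88.9
tray circ [ 447.1 -321.3] 115.9 [ 447.1 -320.7] [201. 122.] 13.9
151 61 167 174
panc circ [518.7 325.2] 96.9 [518.7 325.2] [143.8 130. ] 89.8
```

View pics/c1.png

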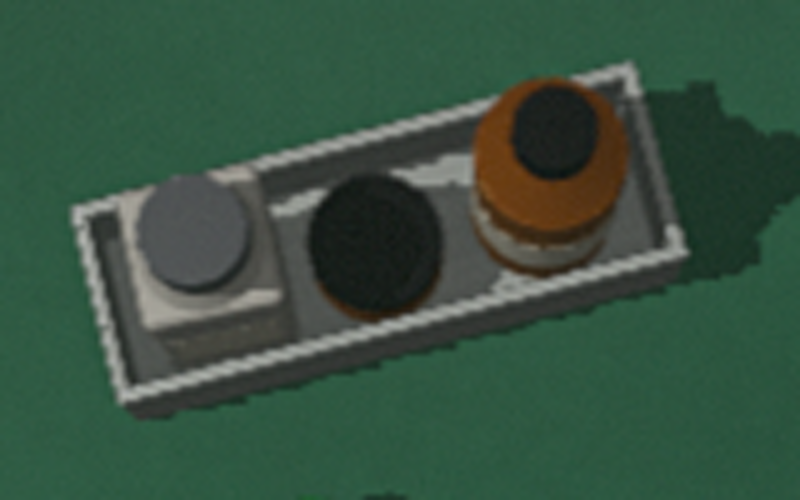

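Positions found:

| Item | Position (mm) | Yaw |
|---|---|---|
| Rack | (608, 26) | 13.9° |
| Round bottle | (624.6, -33.6) | |
| Square bottle | (594.4, 85) | |
| Tray | (447, -321) | 13.9° |
| Pan | (520, 330) | |
| Square jar | (451, -69) | 20.3° |

I'll start with the round bottle, gripping across the trough.

{"op": "servo_tool", "data": {"plan": [[0.094,0.137,0,0,0,0.0534,1],[0.094,0.137,0,0,0,0.0534,1],[0.094,0.137,0,0,0,0.0534,1],[0.094,0.137,0,0,0,0.0534,1],[0.094,0.137,0,0,0,0.0534,1],[0.094,0.137,0,0,0,0.0534,1],[0.094,0.137,0,0,0,0.0534,1],[0.094,0.137,0,0,0,0.0534,1],[0.094,0.137,0,0,0,0.0534,1],[0.094,0.137,0,0,0,0.0534,1],[0.094,0.137,0,0,0,0.0534,1],[0.094,0.137,0,0,0,0.0534,1],[0.094,0.137,0,0,0,0.0534,1],[0,0,0,0,0,0,1],[0,0,0,0,0,0,1]]}}

```text
clock: 2.02
position: [624.8, -34.7, 230.7]
ee_rot: [0.788, -0.616, -0.001, 0.001]
contact_force: [-0.0, -0.7, -0.1]
gripper_width: 85.6
grasp_force: 0.0
```

{"op": "servo_tool", "data": {"plan": [[0,0.003,-0.1,0,0,0,1],[0,0,-0.1,0,0,0,1],[0,0,-0.1,0,0,0,1],[0,0,-0.1,0,0,0,1],[0,0,-0.04,0,0,0,1],[0,0,-0.035,0,0,0,1],[0,0,0,0,0,0,1],[0,0,0,0,0,0,0],[0,0,0,0,0,0,0],[0,0,0,0,0,0,0],[0,0,0,0,0,0,0],[0,0,0,0,0,0,0],[0,0,0,0,0,0,0]]}}

```text
clock: 3.65
position: [626.1, -33.7, 90.3]
ee_rot: [0.788, -0.615, 0.001, -0.001]
contact_force: [-1.7, -0.6, 5.9]
gripper_width: 52.0
grasp_force: 64.0
```

{"op": "servo_tool", "data": {"plan": [[0,0,0.02,0,0,0,0],[0,0,0.05,0,0,0,0],[0,0,0.08,0,0,0,0],[0,0,0.08,0,0,0,0],[0,0,0.08,0,0,0,0],[0,0,0.04,0,0,0,0],[0,0,0,0,0,0,0]]}}

```text
clock: 4.53
position: [625.6, -33.6, 194.6]
ee_rot: [0.788, -0.616, 0.0, -0.001]
contact_force: [-0.3, 0.2, -3.4]
gripper_width: 52.7
grasp_force: 63.3
```

Run:
```python
from h import *
d=grab('side'); cv2.imwrite('pics/s1.png',cv2.resize(d['image'][120:330,200:400,::-1],None,fx=2.8,fy=2.8))
s=arm.read_state(); print(s['position'].round(1),s['gripper_width'],s['contact_force'].round(1))
```

```text
[624.9 -33.6 193.4] 52.29881273286211 [-0.2 -1.2 -4.7]
```

View pics/s1.png

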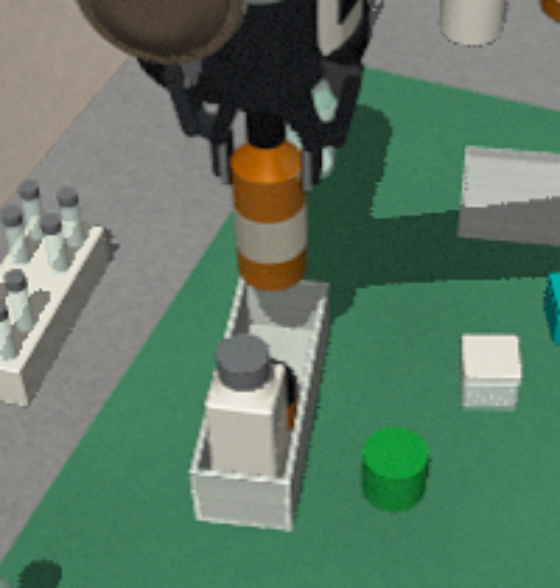

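The picture shows the round bottle hanging upright in the fingers above the rack at about (270,210). Next I carry it to the tray.

{"op": "servo_tool", "data": {"plan": [[-0.017,-0.038,0,0,0,0,0],[-0.035,-0.076,0,0,0,0,0],[-0.035,-0.076,0,0,0,0,0],[-0.035,-0.076,0,0,0,0,0],[-0.035,-0.076,0,0,0,0,0],[-0.035,-0.076,0,0,0,0,0],[-0.035,-0.076,0,0,0,0,0],[-0.035,-0.076,0,0,0,0,0],[-0.035,-0.076,0,0,0,0,0],[-0.035,-0.076,0,0,0,0,0],[-0.035,-0.076,0,0,0,0,0],[-0.035,-0.076,0,0,0,0,0],[-0.017,-0.038,0,0,0,0,0],[0,0,-0.04,0,0,0,0],[0,0,-0.08,0,0,0,0],[0,0,-0.08,0,0,0,0],[0,0,-0.08,0,0,0,0],[0,0,-0.04,0,0,0,0],[0,0,0,0,0,0,0],[0,0,0,0,0,0,0]]}}

```text
clock: 7.08
position: [500.5, -307.4, 98.7]
ee_rot: [0.788, -0.615, 0.001, -0.0]
contact_force: [-0.6, -0.4, -2.5]
gripper_width: 52.4
grasp_force: 63.4
```

{"op": "servo_tool", "data": {"plan": [[0,0,-0.015,0,0,0,0],[0,0,-0.01,0,0,0,0],[0,0,-0.006,0,0,0,0],[0,0,-0.004,0,0,0,0],[0,0,0,0,0,0,0],[0,0,0,0,0,0,0]]}}

```text
clock: 7.82
position: [499.7, -307.4, 87.4]
ee_rot: [0.788, -0.616, 0.0, -0.0]
contact_force: [-0.3, -0.3, -1.7]
gripper_width: 52.2
grasp_force: 63.5
```

{"op": "servo_tool", "data": {"plan": [[0,0,-0.004,0,0,0,0],[0,0,-0.004,0,0,0,0],[0,0,0,0,0,0,0]]}}

```text
clock: 8.2
position: [499.8, -307.7, 87.3]
ee_rot: [0.788, -0.615, 0.001, 0.0]
contact_force: [-4.1, 1.3, 9.1]
gripper_width: 52.1
grasp_force: 64.7
```

{"op": "servo_tool", "data": {"plan": [[0,0,0.003,0,0,0,1],[0,0,0,0,0,0,1],[0,0,0,0,0,0,1],[0,0,0,0,0,0,1],[0,0,0.05,0,0,0,1],[0,0,0.1,0,0,0,1],[0,0,0.15,0,0,0,1],[0,0,0.1,0,0,0,1],[0.0287,0.119,0,0,0,0,1],[0.0287,0.119,0,0,0,0,1],[0.0287,0.119,0,0,0,0,1],[0.0287,0.119,0,0,0,0,1],[0.0287,0.119,0,0,0,0,1],[0.0287,0.119,0,0,0,0,1],[0.0287,0.119,0,0,0,0,1],[0.0287,0.119,0,0,0,0,1],[0.0287,0.119,0,0,0,0,1],[0.0287,0.119,0,0,0,0,1],[0.0287,0.119,0,0,0,0,1],[0,0,0,0,0,0,1]]}}

```text
clock: 10.7
position: [595.0, 87.6, 206.7]
ee_rot: [0.789, -0.614, 0.0, -0.001]
contact_force: [-0.8, 0.8, -0.4]
gripper_width: 85.4
grasp_force: 0.0
```

{"op": "servo_tool", "data": {"plan": [[-0.002,-0.006,-0.1,0,0,0,1],[0,0,-0.1,0,0,0,1],[0,0,-0.1,0,0,0,1],[0,0,-0.08,0,0,0,1],[0,0,-0.04,0,0,0,1],[0,0,0,0,0,0,1],[0,0,0,0,0,0,0],[0,0,0,0,0,0,0],[0,0,0,0,0,0,0],[0,0,0,0,0,0,0],[0,0,0,0,0,0,0],[0,0,0,0,0,0,0]]}}

```text
clock: 12.2
position: [595.2, 84.1, 81.5]
ee_rot: [0.788, -0.615, 0.001, -0.001]
contact_force: [1.2, 1.0, 6.0]
gripper_width: 49.3
grasp_force: 62.4
```

{"op": "servo_tool", "data": {"plan": [[0,0,0.03,0,0,0,0],[0,0,0.1,0,0,0,0],[0,0,0.15,0,0,0,0],[0,0,0.15,0,0,0,0],[0,0,0.1,0,0,0,0],[-0.022,-0.046,0,0,0,0,0],[-0.048,-0.1,0,0,0,0,0],[-0.048,-0.1,0,0,0,0,0],[-0.048,-0.1,0,0,0,0,0],[-0.048,-0.1,0,0,0,0,0],[-0.048,-0.1,0,0,0,0,0],[-0.048,-0.1,0,0,0,0,0],[-0.048,-0.1,0,0,0,0,0],[-0.048,-0.1,0,0,0,0,0],[-0.048,-0.1,0,0,0,0,0],[-0.048,-0.1,0,0,0,0,0],[-0.048,-0.1,0,0,0,0,0],[-0.048,-0.1,0,0,0,0,0],[-0.048,-0.1,0,0,0,0,0],[-0.022,-0.046,0,0,0,0,0]]}}

```text
clock: 14.7
position: [390.3, -334.3, 236.0]
ee_rot: [0.787, -0.617, -0.003, 0.0]
contact_force: [0.1, -0.1, -4.5]
gripper_width: 49.2
grasp_force: 62.4
```

{"op": "servo_tool", "data": {"plan": [[0.005,0,-0.05,0,0,0,0],[0.005,0,-0.1,0,0,0,0],[0,0,-0.13,0,0,0,0],[0,0,-0.1,0,0,0,0],[0,0,-0.07,0,0,0,0],[0,0,-0.03,0,0,0,0],[0,0,-0.02,0,0,0,0],[0,0,-0.01,0,0,0,0],[0,0,0,0,0,0,0],[0,0,0,0,0,0,0]]}}

```text
clock: 15.95
position: [396.7, -334.2, 86.4]
ee_rot: [0.788, -0.616, 0.001, -0.0]
contact_force: [-0.4, 0.1, -3.3]
gripper_width: 48.9
grasp_force: 62.4
```

{"op": "servo_tool", "data": {"plan": [[0,0,-0.01,0,0,0,0],[0,0,-0.008,0,0,0,0],[0,0,-0.005,0,0,0,0],[0,0,-0.004,0,0,0,0],[0,0,-0.003,0,0,0,0],[0,0,0,0,0,0,0]]}}

```text
clock: 16.7
position: [396.5, -334.2, 78.3]
ee_rot: [0.788, -0.615, 0.0, 0.0]
contact_force: [-2.0, 1.9, 6.7]
gripper_width: 49.6
grasp_force: 63.7
```

{"op": "servo_tool", "data": {"plan": [[0,0,0.003,0,0,0,1],[0,0,0,0,0,0,1],[0,0,0,0,0,0,1],[0,0,0,0,0,0,1],[0,0,0.05,0,0,0,1],[0,0,0.12,0,0,0,1],[0,0,0.17,0,0,0,1],[0,0,0.17,0,0,0,1],[0.03,0.08,0,0,0,-0.0873,1],[0.03,0.08,0,0,0,-0.0873,1],[0.03,0.08,0,0,0,-0.0873,1],[0.03,0.08,0,0,0,-0.0873,1],[0.03,0.08,0,0,0,-0.0873,1],[0.03,0.08,0,0,0,-0.0873,1],[0.03,0.08,0,0,0,-0.0873,1],[0.03,0.08,0,0,0,-0.0873,1],[0.03,0.08,0,0,0,-0.0873,1],[0,0,0,0,0,0,1]]}}

```text
clock: 18.95
position: [477.9, -117.0, 231.8]
ee_rot: [-0.123, 0.992, -0.0, 0.001]
contact_force: [-1.0, -0.8, 0.5]
gripper_width: 85.6
grasp_force: 0.0
```

Run:
```python
from h import *
from m import rect
s=arm.read_state(); print(s['position'].round(1),s['ee_rot'].round(3),s['joints'].round(2))
d=grab('top'); C=cloud(d); I=d['image'].copy()
def sel(x0,x1,y0,y1,za,zb):
    Q=C[y0:y1,x0:x1].reshape(-1,3); return Q[(Q[:,2]>za)&(Q[:,2]<zb)]
P=sel(245,390,170,255,54,64);print('rim',rect(P))
P=sel(245,390,170,255,45,64);P=P[np.hypot(P[:,0]-606,P[:,1]-28)<27]; P=P[P[:,2]<54];print('rj',len(P),rect(P),P.mean(0))
P=sel(350,392,278,318,39,49); print('sj',len(P),rect(P) if len(P)>3 else '')
cv2.imwrite('pics/t2.png',I[...,::-1])
```

```text
[ 477.9 -117.   231.8] [-0.123  0.992 -0.     0.001] [ 0.09  0.16 -0.31  0.   -1.1  -1.41]
rim (array([608.8,  26.5]), array([ 75.4, 208.8]), 13.5)
rj 544 (array([606.4,  27.9]), array([45.3, 49.5]), 89.4) [606.4959328   27.80896948  49.26916792]
sj 52 (array([427.5, -70.1]), array([ 7.7, 32.8]), 5.1)
```

View pics/t2.png

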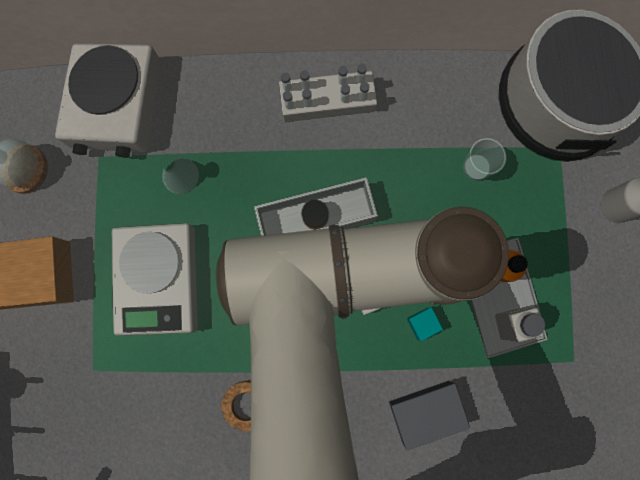

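The picture shows both bottles standing on the tray at (515,265) and (528,322). The round jar is alone in the rack at (315,213). Next I fetch it, gripping along the trough.

{"op": "servo_tool", "data": {"plan": [[0.107,0.121,0,0,0,0,1],[0.107,0.121,0,0,0,0,1],[0.107,0.121,0,0,0,0,1],[0.107,0.121,0,0,0,0,1],[0,0,0,0,0,0,1],[0,0,-0.1,0,0,0,1],[0,0,-0.15,0,0,0,1],[0,0,-0.15,0,0,0,1],[0,0,0,0,0,0,1],[0,0,0,0,0,0,1]]}}

```text
clock: 20.25
position: [606.9, 26.5, 112.9]
ee_rot: [-0.122, 0.993, -0.0, 0.002]
contact_force: [0.5, 0.5, 0.4]
gripper_width: 85.2
grasp_force: 0.0
```

{"op": "servo_tool", "data": {"plan": [[-0.001,0.004,-0.1,0,0,0,1],[0,0,-0.1,0,0,0,1],[0,0,-0.08,0,0,0,1],[0,0,-0.03,0,0,0,1],[0,0,0,0,0,0,1],[0,0,0,0,0,0,0],[0,0,0,0,0,0,0],[0,0,0,0,0,0,0],[0,0,0,0,0,0,0],[0,0,0,0,0,0,0],[0,0,0,0,0,0,0]]}}

```text
clock: 21.62
position: [606.6, 28.6, 19.3]
ee_rot: [-0.122, 0.993, -0.0, 0.001]
contact_force: [-0.5, -0.2, 6.8]
gripper_width: 48.6
grasp_force: 62.4
```

{"op": "servo_tool", "data": {"plan": [[0,0,0.03,0,0,0,0],[0,0,0.1,0,0,0,0],[0,0,0.15,0,0,0,0],[0,0,0.15,0,0,0,0],[0,0,0.1,0,0,0,0],[-0.0144,0.0503,0,0,0,0,0],[-0.0288,0.1007,0,0,0,0,0],[-0.0288,0.1007,0,0,0,0,0],[-0.0288,0.1007,0,0,0,0,0],[-0.0288,0.1007,0,0,0,0,0],[-0.0288,0.1007,0,0,0,0,0],[-0.0288,0.1007,0,0,0,0,0],[-0.0288,0.1007,0,0,0,0,0],[-0.0288,0.1007,0,0,0,0,0],[-0.0288,0.1007,0,0,0,0,0],[-0.0144,0.0503,0,0,0,0,0],[0,0,-0.1,0,0,0,0],[0,0,-0.1,0,0,0,0],[0,0,-0.08,0,0,0,0],[0,0,0,0,0,0,0]]}}

```text
clock: 24.12
position: [517.3, 328.8, 89.8]
ee_rot: [-0.121, 0.993, -0.002, -0.003]
contact_force: [-0.4, 0.1, -0.2]
gripper_width: 48.7
grasp_force: 62.2
```

{"op": "servo_tool", "data": {"plan": [[0.008,0.004,-0.025,0,0,0,0],[0,0,-0.015,0,0,0,0],[0,0,-0.01,0,0,0,0],[0,0,-0.004,0,0,0,0],[0,0,0,0,0,0,0],[0,0,0,0,0,0,0]]}}

```text
clock: 24.88
position: [521.5, 331.7, 76.8]
ee_rot: [-0.122, 0.993, 0.0, 0.0]
contact_force: [-0.7, -0.1, -1.2]
gripper_width: 48.2
grasp_force: 62.2
```

{"op": "servo_tool", "data": {"plan": [[-0.002,0,-0.007,0,0,0,0],[-0.002,0,-0.004,0,0,0,0],[0,0,-0.004,0,0,0,0],[0,0,0,0,0,0,0],[0,0,0,0,0,0,0]]}}

```text
clock: 25.5
position: [520.3, 331.6, 73.3]
ee_rot: [-0.122, 0.993, -0.0, 0.0]
contact_force: [-2.9, -2.4, 5.5]
gripper_width: 48.3
grasp_force: 62.9
```

{"op": "servo_tool", "data": {"plan": [[0,0,0.003,0,0,0,1],[0,0,0,0,0,0,1],[0,0,0,0,0,0,1],[0,0,0,0,0,0,1],[0,0,0.05,0,0,0,1],[0,0,0.15,0,0,0,1],[0,0,0.15,0,0,0,1],[0,0,0.1,0,0,0,1],[-0.0257,-0.1483,0,0,0,0.0061,1],[-0.0257,-0.1483,0,0,0,0.0061,1],[-0.0257,-0.1483,0,0,0,0.0061,1],[-0.0257,-0.1483,0,0,0,0.0061,1],[-0.0257,-0.1483,0,0,0,0.0061,1],[-0.0257,-0.1483,0,0,0,0.0061,1],[-0.0257,-0.1483,0,0,0,0.0061,1],[-0.0257,-0.1483,0,0,0,0.0061,1],[-0.0257,-0.1483,0,0,0,0.0061,1],[0,0,0,0,0,0,1],[0,0,0,0,0,0,1]]}}

```text
clock: 27.88
position: [451.2, -68.7, 208.7]
ee_rot: [-0.176, 0.984, -0.0, 0.001]
contact_force: [-0.5, -1.3, 0.9]
gripper_width: 85.2
grasp_force: 0.0
```

Run:
```python
from h import *
from m import rect
d=grab('top'); C=cloud(d)
Q=C[215:310,100:205].reshape(-1,3); P=Q[(Q[:,2]>95)&(Q[:,2]<112)]; print('rj on pan',len(P),rect(P),P.mean(0))
w=grab('wrist'); W=cloud(w).reshape(-1,3); P=W[(np.hypot(W[:,0]-451,W[:,1]+69)<40)&(W[:,2]>38)&(W[:,2]<50)]
print('sj wrist',len(P),rect(P) if len(P)>4 else ''); print(arm.read_state()['position'])
```

```text
rj on pan 644 (array([520. , 331.6]), array([48.2, 50.1]), 24.6) [519.62393239 330.5819396  103.28291827]
sj wrist 2984 (array([452.3, -70.5]), array([45.5, 45.8]), 20.7)
[451.24867233 -68.06227575 208.38736652]
```

{"op": "servo_tool", "data": {"plan": [[0.001,-0.003,-0.1,0,0,0,1],[0,0,-0.15,0,0,0,1],[0,0,-0.15,0,0,0,1],[0,0,-0.12,0,0,0,1],[0,0,-0.08,0,0,0,1],[0,0,-0.045,0,0,0,1],[0,0,0,0,0,0,1],[0,0,0,0,0,0,1],[0,0,0,0,0,0,0],[0,0,0,0,0,0,0],[0,0,0,0,0,0,0],[0,0,0,0,0,0,0],[0,0,0,0,0,0,0],[0,0,0,0,0,0,0]]}}

```text
clock: 29.72
position: [451.7, -69.6, 15.3]
ee_rot: [-0.176, 0.984, -0.0, 0.001]
contact_force: [-1.0, 0.0, 5.2]
gripper_width: 45.3
grasp_force: 62.3
```

{"op": "servo_tool", "data": {"plan": [[0,0,0.03,0,0,0,0],[0,0,0.1,0,0,0,0],[0,0,0.15,0,0,0,0],[0,0,0.15,0,0,0,0],[0,0,0.07,0,0,0,0],[0.0373,0.0229,0,0,0,0,0],[0.0747,0.0457,0,0,0,-0.0093,0],[0.0747,0.0457,0,0,0,-0.0093,0],[0.0747,0.0457,0,0,0,-0.0093,0],[0.0747,0.0457,0,0,0,-0.0093,0],[0.0747,0.0457,0,0,0,-0.0093,0],[0.0747,0.0457,0,0,0,-0.0093,0],[0.0373,0.0229,0,0,0,0,0],[0,0,-0.05,0,0,0,0],[0,0,-0.1,0,0,0,0],[0,0,-0.05,0,0,0,0],[0,0,0,0,0,0,0],[0,0,0,0,0,0,0]]}}

```text
clock: 31.98
position: [608.5, 26.3, 105.3]
ee_rot: [-0.121, 0.993, -0.0, 0.001]
contact_force: [-0.3, 0.1, -1.1]
gripper_width: 44.9
grasp_force: 61.6
```

{"op": "servo_tool", "data": {"plan": [[0,0,-0.05,0,0,0,0],[0,0,-0.06,0,0,0,0],[0,0,-0.06,0,0,0,0],[0,0,-0.05,0,0,0,0],[0,0,-0.03,0,0,0,0],[0,0,-0.015,0,0,0,0],[0,0,-0.008,0,0,0,0],[0,0,-0.004,0,0,0,0],[0,0,0,0,0,0,0],[0,0,0,0,0,0,0]]}}

```text
clock: 33.22
position: [608.2, 26.4, 21.6]
ee_rot: [-0.121, 0.993, 0.0, 0.0]
contact_force: [-0.2, -0.3, -1.3]
gripper_width: 44.9
grasp_force: 61.6
```

{"op": "servo_tool", "data": {"plan": [[0,0,-0.003,0,0,0,0],[0,0,-0.001,0,0,0,0],[0,0,0,0,0,0,1],[0,0,0,0,0,0,1],[0,0,0,0,0,0,1],[0,0,0,0,0,0,1],[0,0,0.05,0,0,0,1],[0,0,0.15,0,0,0,1],[0,0,0.15,0,0,0,1],[0,0,0.15,0,0,0,1],[0,0,0.15,0,0,0,1],[-0.0402,-0.1237,0,0,0,0.0873,1],[-0.0402,-0.1237,0,0,0,0.0873,1],[-0.0402,-0.1237,0,0,0,0.0873,1],[-0.0402,-0.1237,0,0,0,0.0873,1],[-0.0402,-0.1237,0,0,0,0.0873,1],[-0.0402,-0.1237,0,0,0,0.0873,1],[-0.0402,-0.1237,0,0,0,0.0873,1],[-0.0402,-0.1237,0,0,0,0.0873,1],[-0.0402,-0.1237,0,0,0,0.0873,1]]}}

```text
clock: 35.72
position: [499.0, -308.9, 216.5]
ee_rot: [0.789, -0.614, 0.001, -0.0]
contact_force: [0.5, -0.0, -0.3]
gripper_width: 85.6
grasp_force: 0.0
```

Run:
```python
from h import *
from m import rect
s=arm.read_state(); print(s['position'].round(1),s['ee_rot'].round(3),s['joints'].round(2))
d=grab('top'); C=cloud(d); Q=C.reshape(-1,3)
def near(x,y,r,a,b): return Q[(np.hypot(Q[:,0]-x,Q[:,1]-y)<r)&(Q[:,2]>a)&(Q[:,2]<b)]
P=near(608,26,34,44,53); print('sj',len(P),rect(P) if len(P)>4 else '',np.median(P[:,2]) if len(P) else '')
for n,a in dict(rb=(500,-308,35,144,156),sb=(396,-334,35,134,148)).items():
    P=near(*a); print(n,len(P),rect(P) if len(P)>4 else '')
cv2.imwrite('pics/t3.png',d['image'][140:380,200:600,::-1])
```

```text
[ 499.  -308.9  216.5] [ 0.789 -0.614  0.001 -0.   ] [-0.28  0.33 -0.11  0.   -1.13  0.53]
sj 605 (array([612.4,  27.7]), array([55.7, 44.1]), 14.0) 49.239206053071484
rb 159 (array([ 498.2, -313.2]), array([20. , 27.1]), 81.8)
sb 412 (array([ 396.4, -331.8]), array([38. , 36.3]), 86.8)
```

View pics/t3.png

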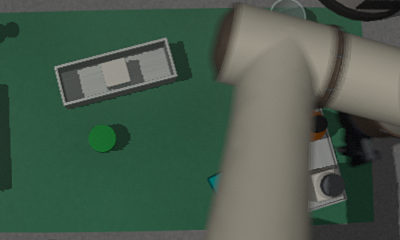

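The square jar stands in the middle of the rack at (117,72), and the bottles are still on the tray. Next I pick up the round bottle.

{"op": "servo_tool", "data": {"plan": [[0.003,0.002,-0.1,0,0,0,1],[0,0,-0.1,0,0,0,1],[0,0,-0.1,0,0,0,1],[0,0,-0.08,0,0,0,1],[0,0,-0.04,0,0,0,1],[0,0,-0.01,0,0,0,1],[0,0,0,0,0,0,1],[0,0,0,0,0,0,0],[0,0,0,0,0,0,0],[0,0,0,0,0,0,0],[0,0,0,0,0,0,0],[0,0,0,0,0,0,0],[0,0,0,0,0,0,0]]}}

```text
clock: 37.4
position: [500.7, -307.4, 87.4]
ee_rot: [0.788, -0.616, 0.001, -0.0]
contact_force: [-1.7, -0.3, 6.0]
gripper_width: 51.9
grasp_force: 62.8
```

{"op": "servo_tool", "data": {"plan": [[0,0,0.03,0,0,0,0],[0,0,0.1,0,0,0,0],[0,0,0.15,0,0,0,0],[0,0,0.1,0,0,0,0],[0.017,0.038,0,0,0,0,0],[0.0345,0.076,0,0,0,0,0],[0.0345,0.076,0,0,0,0,0],[0.0345,0.076,0,0,0,0,0],[0.0345,0.076,0,0,0,0,0],[0.0345,0.076,0,0,0,0,0],[0.0345,0.076,0,0,0,0,0],[0.0345,0.076,0,0,0,0,0],[0.0345,0.076,0,0,0,0,0],[0.0345,0.076,0,0,0,0,0],[0.0345,0.076,0,0,0,0,0],[0.0345,0.076,0,0,0,0,0],[0.017,0.038,0,0,0,0,0],[0,0,-0.05,0,0,0,0],[0,0,-0.05,0,0,0,0],[0,0,0,0,0,0,0]]}}

```text
clock: 39.9
position: [622.6, -34.4, 167.5]
ee_rot: [0.787, -0.617, -0.002, 0.002]
contact_force: [-0.9, -0.0, -2.8]
gripper_width: 52.3
grasp_force: 63.7
```

Run:
```python
from h import *
d=grab('side'); cv2.imwrite('pics/s2.png',cv2.resize(d['image'][120:330,200:400,::-1],None,fx=2.8,fy=2.8))
s=arm.read_state(); print(s['position'].round(1),s['gripper_width'])
```

```text
[623.5 -34.3 168.9] 51.73878101902793
```

View pics/s2.png

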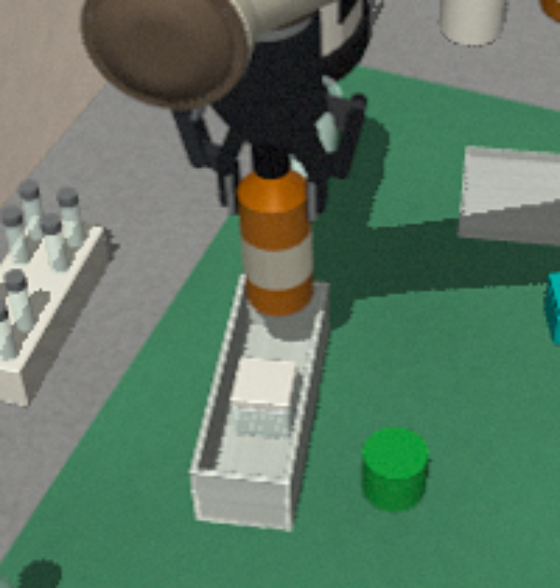

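The round bottle hangs upright over its end of the rack at (278,240). The square jar stands in the middle. Next I lower the bottle.

{"op": "servo_tool", "data": {"plan": [[0.002,0,-0.03,0,0,0,0],[0,0,-0.04,0,0,0,0],[0,0,-0.04,0,0,0,0],[0,0,-0.04,0,0,0,0],[0,0,-0.04,0,0,0,0],[0,0,-0.03,0,0,0,0],[0,0,-0.02,0,0,0,0],[0,0,-0.01,0,0,0,0],[0,0,0,0,0,0,0],[0,0,0,0,0,0,0]]}}

```text
clock: 41.2
position: [625.3, -33.4, 95.6]
ee_rot: [0.787, -0.616, 0.0, -0.0]
contact_force: [-1.2, -0.3, -2.7]
gripper_width: 52.5
grasp_force: 63.7
```

{"op": "servo_tool", "data": {"plan": [[-0.002,0,-0.008,0,0,0,0],[0,0,-0.006,0,0,0,0],[0,0,-0.004,0,0,0,0],[0,0,-0.003,0,0,0,0],[0,0,0,0,0,0,0],[0,0,0,0,0,0,0]]}}

```text
clock: 41.95
position: [624.4, -33.7, 90.4]
ee_rot: [0.788, -0.616, 0.0, 0.0]
contact_force: [-2.5, -0.6, 5.5]
gripper_width: 51.9
grasp_force: 64.4
```

{"op": "servo_tool", "data": {"plan": [[0,0,0.003,0,0,0,1],[0,0,0,0,0,0,1],[0,0,0,0,0,0,1],[0,0,0,0,0,0,1],[0,0,0.05,0,0,0,1],[0,0,0.12,0,0,0,1],[0,0,0.15,0,0,0,1],[0,0,0.1,0,0,0,1],[-0.0844,-0.1113,0,0,0,0,1],[-0.0844,-0.1113,0,0,0,0,1],[-0.0844,-0.1113,0,0,0,0,1],[-0.0844,-0.1113,0,0,0,0,1],[-0.0844,-0.1113,0,0,0,0,1],[-0.0844,-0.1113,0,0,0,0,1],[-0.0844,-0.1113,0,0,0,0,1],[-0.0844,-0.1113,0,0,0,0,1],[-0.0844,-0.1113,0,0,0,0,1],[0,0,0,0,0,0,1]]}}

```text
clock: 44.2
position: [395.2, -335.7, 216.9]
ee_rot: [0.786, -0.618, 0.001, -0.0]
contact_force: [0.2, -0.1, 0.0]
gripper_width: 85.8
grasp_force: 0.0
```

{"op": "servo_tool", "data": {"plan": [[0.003,0.005,-0.1,0,0,0,1],[0,0,-0.12,0,0,0,1],[0,0,-0.12,0,0,0,1],[0,0,-0.08,0,0,0,1],[0,0,-0.04,0,0,0,1],[0,0,0,0,0,0,1],[0,0,0,0,0,0,1],[0,0,0,0,0,0,0],[0,0,0,0,0,0,0],[0,0,0,0,0,0,0],[0,0,0,0,0,0,0],[0,0,0,0,0,0,0],[0,0,0,0,0,0,0]]}}

```text
clock: 45.82
position: [398.0, -332.9, 78.7]
ee_rot: [0.788, -0.616, 0.001, -0.0]
contact_force: [-0.4, 0.0, 5.9]
gripper_width: 49.0
grasp_force: 62.7
```

{"op": "servo_tool", "data": {"plan": [[0,0,0.03,0,0,0,0],[0,0,0.1,0,0,0,0],[0,0,0.15,0,0,0,0],[0,0,0.15,0,0,0,0],[0,0,0.1,0,0,0,0],[0.0234,0.0498,0,0,0,0,0],[0.0468,0.0995,0,0,0,0,0],[0.0468,0.0995,0,0,0,0,0],[0.0468,0.0995,0,0,0,0,0],[0.0468,0.0995,0,0,0,0,0],[0.0468,0.0995,0,0,0,0,0],[0.0468,0.0995,0,0,0,0,0],[0.0468,0.0995,0,0,0,0,0],[0.0468,0.0995,0,0,0,0,0],[0.0468,0.0995,0,0,0,0,0],[0.0468,0.0995,0,0,0,0,0],[0.0468,0.0995,0,0,0,0,0],[0.0468,0.0995,0,0,0,0,0],[0.0468,0.0995,0,0,0,0,0],[0.0234,0.0498,0,0,0,0,0]]}}

```text
clock: 48.32
position: [592.9, 87.4, 233.8]
ee_rot: [0.788, -0.616, -0.002, 0.002]
contact_force: [-0.3, 0.6, -3.1]
gripper_width: 48.8
grasp_force: 62.7
```

{"op": "servo_tool", "data": {"plan": [[0,0,-0.05,0,0,0,0],[0,0,-0.1,0,0,0,0],[0,0,-0.08,0,0,0,0],[0,0,-0.03,0,0,0,0],[0,0,0,0,0,0,0],[0,0,0,0,0,0,0]]}}

```text
clock: 49.08
position: [594.6, 85.4, 159.8]
ee_rot: [0.787, -0.616, 0.001, -0.001]
contact_force: [0.3, -0.9, -2.4]
gripper_width: 49.2
grasp_force: 62.6
```

Run:
```python
from h import *
d=grab('side'); cv2.imwrite('pics/s3.png',cv2.resize(d['image'][120:330,200:400,::-1],None,fx=2.8,fy=2.8))
s=arm.read_state(); print(s['position'].round(1),s['gripper_width'])
```

```text
[594.6  85.5 159.9] 49.12349709849593
```

View pics/s3.png

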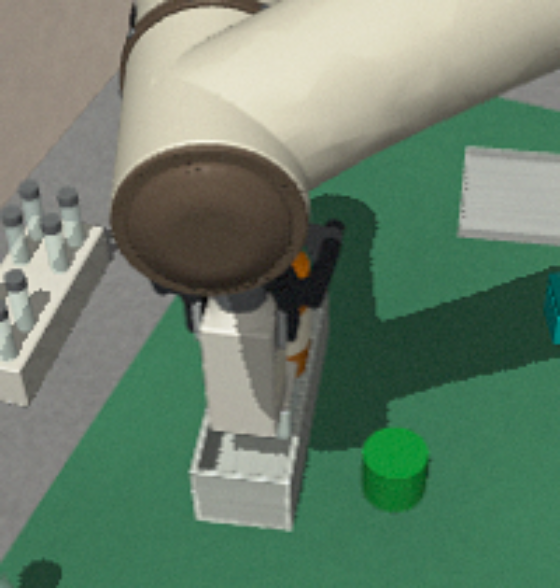

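The square bottle hangs upright above its end of the rack. Lowering it.

{"op": "servo_tool", "data": {"plan": [[0,0,-0.03,0,0,0,0],[0,0,-0.04,0,0,0,0],[0,0,-0.04,0,0,0,0],[0,0,-0.04,0,0,0,0],[0,0,-0.04,0,0,0,0],[0,0,-0.03,0,0,0,0],[0,0,-0.02,0,0,0,0],[0,0,-0.005,0,0,0,0],[0,0,0,0,0,0,0],[0,0,0,0,0,0,0]]}}

```text
clock: 50.38
position: [594.3, 85.6, 85.7]
ee_rot: [0.787, -0.616, 0.0, -0.0]
contact_force: [-1.1, -0.3, -2.7]
gripper_width: 48.9
grasp_force: 62.7
```

{"op": "servo_tool", "data": {"plan": [[0,0,-0.006,0,0,0,0],[0,0,-0.004,0,0,0,0],[0,0,0,0,0,0,0],[0,0,0,0,0,0,0]]}}

```text
clock: 50.88
position: [594.0, 85.5, 82.2]
ee_rot: [0.787, -0.616, 0.0, -0.0]
contact_force: [-0.3, 0.4, -3.3]
gripper_width: 49.5
grasp_force: 62.7
```

{"op": "servo_tool", "data": {"plan": [[0,0,-0.003,0,0,0,0],[0,0,-0.001,0,0,0,0],[0,0,0,0,0,0,0],[0,0,0,0,0,0,1],[0,0,0,0,0,0,1],[0,0,0,0,0,0,1],[0,0,0,0,0,0,1],[0,0,0.05,0,0,0,1],[0,0,0.12,0,0,0,1],[0,0,0.15,0,0,0,1],[0,0,0.15,0,0,0,1],[-0.07,-0.14,0,0,0,0,1],[-0.07,-0.14,0,0,0,0,1],[-0.07,-0.14,0,0,0,0,1],[-0.07,-0.14,0,0,0,0,1],[-0.07,-0.14,0,0,0,0,1],[-0.07,-0.14,0,0,0,0,1],[-0.07,-0.14,0,0,0,0,1],[-0.07,-0.14,0,0,0,0,1],[-0.07,-0.14,0,0,0,0,1]]}}

```text
clock: 53.38
position: [404.4, -293.9, 223.5]
ee_rot: [0.788, -0.616, 0.001, -0.0]
contact_force: [0.4, -0.0, 0.5]
gripper_width: 85.5
grasp_force: 0.0
```

Run:
```python
from h import *
from m import rect
d=grab('top'); C=cloud(d)
def sel(n,x0,x1,y0,y1,za,zb):
    Q=C[y0:y1,x0:x1].reshape(-1,3); P=Q[(Q[:,2]>za)&(Q[:,2]<zb)]; print(n,len(P),rect(P) if len(P)>4 else '',P.mean(0).round(1))
sel('sqcap',255,305,185,245,133,150);sel('rbcap',325,375,165,225,143,160);sel('sj',300,330,195,232,44,54);sel('rj',100,205,215,310,95,112)
sel('flask',160,225,150,200,20,120);sel('beaker',450,520,130,190,20,120)
print(arm.read_state()['position'])
cv2.imwrite('pics/t4.png',d['image'][...,::-1])
```

```text
sqcap 421 (array([592.2,  84.7]), array([37.2, 36.2]), 43.4) [591.8  84.3 144.8]
rbcap 255 (array([621.9, -34.5]), array([27.7, 27.9]), 68.4) [621.7 -34.3 154.8]
sj 623 (array([605.8,  26.2]), array([69.6, 44.1]), 13.8) [607.7  26.8  49.2]
rj 643 (array([520.3, 331.6]), array([49.2, 48.6]), 52.8) [519.7 330.6 103.2]
flask 720 (array([688., 284.]), array([53.6, 61.1]), 42.2) [684.5 279.4  48.2]
beaker 986 (array([ 711.8, -315.9]), array([ 66. , 134.8]), 23.4) [ 702.6 -290.1   58.6]
[ 402.25497178 -296.89824272  223.31866258]
```

View pics/t4.png

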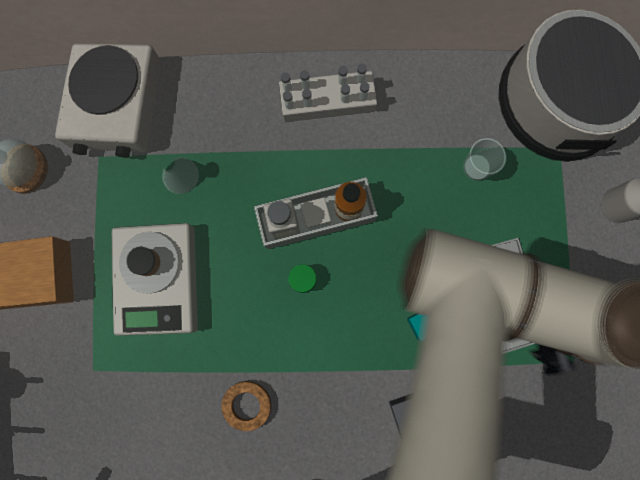

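The picture shows both bottles back at their own ends of the rack, (279,212) and (350,197). The square jar is between them, the round jar is on the pan (145,260), and the beaker and flask haven't moved. Handing in.

```bash
python3 -c "
from bench import arm; print(arm.job_done())"
```

```text
the job is handed in; nothing more can be done
None
```

I handed the job in after about 53 s. The last camera check showed the round jar on the pan, the square jar in the middle of the rack, both bottles upright within about 3 mm of where they started, and the beaker and flask unmoved; the hand-in call returned no verdict.

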